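# Turn a tray of mirror blanks over under an empty tray

## Task

Turn the mirror blanks over without handling them: cap the loaded aluminium tray with the empty green tray, mouth to mouth, as it stands in its rest. Then grip both trays together, turn the closed pair over and set it back down in the same rest, so that the green tray lies underneath with both blanks turned over between the trays; leave the pair closed.

Things in the scene. Friction and masses are not known exactly. Their poses are not given: they have to be found in the camera images.
- loaded_tray (a point): Centre (half-way up) of the loose aluminium tray of blanks: outside 126 x 52 x 13 mm, inside 118 x 46 x 9. x runs along it to its lower end, y across, z out of its mouth. It leans mouth up in a fixed steel rest, 50 degrees from level: x down and away from the robot, z up and away. A 52 mm wide plate backs only its lower half; its lower end stands on a ledge 60 mm wide, 36 mm deep (room for both trays).
- empty_tray (a point): Centre (half-way up) of the loose empty green tray: outside 126 x 60 x 13 mm, inside as the other; x along it to its lower end, y across, z out of its mouth. It leans mouth down in a second such rest (z down, towards the robot), so it can be lifted by its sides and laid as it is on the loaded tray. Closed, the pair is 26 mm thick, centres 13 mm apart. The small orange tray is not wanted.
- blank_a (a point): Centre of a loose mirror blank in the lower half of the aluminium tray: a disc 40 mm across, 9 mm thick, greenish glass back, hollow silvered face; z runs along its axis out of that face (at first out of the tray's mouth). It slides freely in the closed trays but cannot tumble there.
- blank_b (a point): Centre of the second, equal blank, touching it higher up in the aluminium tray; z out of its hollow silvered face.
Things that resemble listed ones, but are neither listed nor needed, are in the scene too. What is shaped like the part that bears empty_tray but yellow is not meant. What is shaped like the part that bears blank_a but yellow is not meant.

How it is judged:
By the outcome, as a careful person would: the job done as asked, in the order asked, and still so for the second after the job is handed in, with the robot touching nothing.
It also fails if it takes over 54 s, if anything falls off the work surface, if the arm or the gripper's body presses on something with over 40 N, if the wrist force passes 120 N, or if a joint passes its speed limit or range.

## Robot

A 6-joint arm with a two-finger parallel gripper is mounted at the origin on the work surface. World frame = base frame: x ahead of the robot, y to its left, z up, the work surface at z = 0. Lengths are in m, angles in rad, forces in N, time in s.
With the tool pointing down it reaches from about 0.375 to 0.9 m from the base axis. Payload 3.1 kg.
Tool frame: the origin (TCP) lies at the centre of the arm's flange, where the gripper is bolted on; the fingertips stand 173 mm ahead of it and the grasp point (between the pads) lies 155 mm ahead of it; z points along the fingers, x is the direction in which the jaws open and shut, and the axes are right-handed (so a half turn about z gives the same grasp; the last joint's range is limited). The gripper opens to 85 mm and grips with 20 to 120 N. Pads are 22 mm wide; open, the fingers measure 114 mm over their backs; the gripper's body (76 mm by 85 mm) begins 54 mm behind the grasp point. The pads swing forward as they close: fully open they stand 13 mm farther back than shut.
Start: joints at [1.006, 0.527, 1.433, -0, 1.181, -0.178], TCP at [0.235, 0.579, 0.405] pointing down, gripper open.
Joint ranges: [-3.08, 3.08], [-0.75, 2.2], [0.22, 2.44], [-1.43, 4.57], [0, 2.65], [-2.85, 2.85]. Speed limits (rad/s): [2.79, 2.79, 3.14, 3.14, 3.14, 3.14].

## Interface

Orientations are given as a unit quaternion [x, y, z, w].
In Python, from station import manip gives the robot as it stands.
- The arm moves only by the shell command python3 -m jog 'ROWS' [OPENING] [FORCE]. ROWS is JSON, a list that holds one entry, the list of rows, each a list of 4 numbers: the shift along the world's x, y, z in mm, then the turn about the world's z in degrees. A call has exactly 8 rows; each row shifts and turns the commanded pose from where the row before left it; what a row does not reach is not made up. A row lasts 1/8 s, in which the tool goes at most 62.5 mm and 10.7 degrees, less where a joint would pass 70% of its speed; a pose out of reach is approached as far as the arm can. A call is refused whole if a number of a shift passes 62.5 or a number of a turn 10.7, either way. A call with a gripper value outside its range is refused whole. OPENING is the opening in per cent of the stroke, from 0 (shut) to 100 (fully open), set as the call begins (- or left out, the last holds). The fingers move at their own pace and stop on an object; FORCE is the grip in N (left out, the last holds). Time passes only in rows, so rows that do not move let the fingers close, or fill a call up. It gives the time, the measured TCP pose, the force and the opening at its end, in the units of the state.
- manip.sense(): the state, without advancing time (a new reading comes with each control period).
- manip.snapshot(name): name is "scene" or "top" or "wrist"; returns the picture (384x512x3 uint8, red, green, blue); there is no depth.
- manip.camera_info(name): a dict with "fx", "fy", "cx", "cy" (pixels), "k1" (the pictures are not rectified: a ray, as slopes to the right and down, at radius r is drawn at 1 + k1 r^2 times it, then the intrinsics apply), "R" (3x3) and "t" (3): a world point X has camera coordinates R X + t. Camera axes: x right, y down, z forward; pixel columns grow to the right and rows downward; lengths in m; the calibration is good to about 2 mm. A picture is of the moment at which its call begins: read the wrist's pose just before it. camera_info takes no time and is no camera call; for the wrist camera it gives the pose at the moment of the call.
- manip.sign_off(): hands the job in, once; it reports no verdict.
The state is a dict: "t": time; "q": joint angles; "qd": joint speeds; "tau": joint torques, N m; "tcp_pos": TCP position; "tool_rot": TCP orientation; "force": force on the tool from outside, world axes, zero at the start; "ft_torque": the same for the moment, N m; "finger_gap": opening from 0.0 (shut) to 1.0 (fully open).
Only numpy, scipy, OpenCV 4.12 (cv2) and the standard library are available. Lean on these libraries where they do the work, as an engineer would, in place of code of your own. Each camera call takes 0.05 s, during which the arm holds its last target. There are 200 camera calls.

## Working session

There is one attempt and no reset: what is moved stays moved. The work goes in short steps, Python scripts to look and compute and a shell command to move; the robot and the scene stay as the last step left them, time stands still between calls to the robot, and variables do not carry over. Pictures are saved under pics/ and viewed, about 8 in all and at most 12, crops included, and the job is handed in when it is done.

```bash
mkdir -p pics; cat > h.py <<'E'
import numpy as np, cv2
from station import manip
def cams(n):
    c=manip.camera_info(n);return c,np.array(c["R"]),np.array(c["t"])
def proj(n,X,c=None):
    c,R,t=c or cams(n);X=np.atleast_2d(X)@R.T+t;s=X[:,:2]/X[:,2:];s=s*(1+c["k1"]*(s**2).sum(1,keepdims=True))
    return s*[c["fx"],c["fy"]]+[c["cx"],c["cy"]]
def snap(n,f):
    im=manip.snapshot(n);cv2.imwrite("pics/"+f,im[:,:,::-1]);return im
E
python3 - <<'E'
from h import *
a=snap("scene","s0.png");b=snap("top","t0.png")
cv2.imwrite("pics/st.png",np.vstack([a,b])[:,:,::-1])
for n in("scene","top","wrist"):
    c,R,t=cams(n);print(n,c["fx"],c["k1"],-R.T@t,R[2])
print(manip.sense())
E
```

```text
scene 426.72959864934177 -0.045555834590343715 [ 1.08074251 -0.28246932  0.56051758] [-0.72551773  0.38137236 -0.57286922]
top 353.3902902422926 -0.01196415517583897 [0.38345444 0.00305158 0.81534916] [ 0.14088826 -0.02178995 -0.98978568]
wrist 264.30418976210143 -0.059765702135414094 [0.15710642 0.60985107 0.37452591] [ 0.29944511 -0.12291792 -0.94616268]
{'t': 0.1, 'q': array([ 1.00651048e+00,  5.28375200e-01,  1.43375490e+00,  3.11291903e-05,
        1.18139606e+00, -1.78470786e-01]), 'qd': array([ 0.00083805, -0.00081887, -0.00433274,  0.00010031, -0.00045058,
       -0.00049467]), 'tau': array([ 2.97511478e-04, -4.43301737e+01, -1.78586823e+01, -2.47050839e-04,
        3.92108792e-03, -6.09476842e-06]), 'tcp_pos': array([0.23498563, 0.5788188 , 0.40383605]), 'tool_rot': array([ 8.29555332e-01,  5.58423689e-01, -8.90862668e-04,  3.75739814e-04]), 'force': array([-0.09657871,  0.22202094,  1.8428941 ]), 'ft_torque': array([-0.03105126, -0.0195344 , -0.01478467]), 'finger_gap': 1.000989184252435}
```

View pics/s0.png

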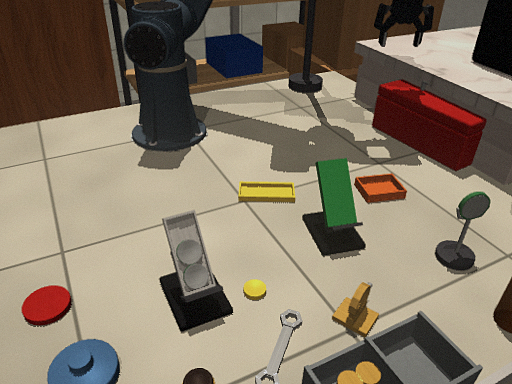

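View pics/t0.png

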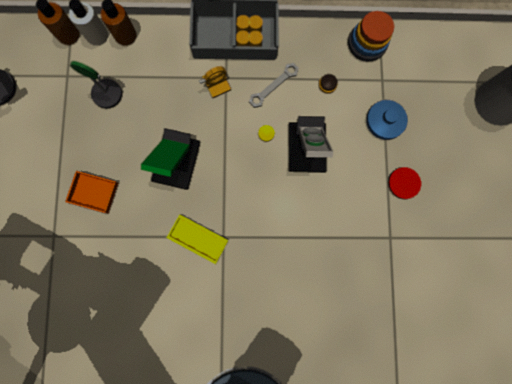

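Scene: the green tray leans in a dark rest at scene (337,193) / top (166,155). The aluminium tray with two blanks is at scene (190,250) / top (313,137). The look-alikes are the yellow tray (267,191), the orange tray (381,187) and the yellow disc (255,289). The green tray and the aluminium tray fit the description, since each leans in a rest. I'll confirm with an enlarged crop and pick corners from it.

```bash
python3 - <<'E'
from h import *
a=cv2.imread("pics/s0.png");b=cv2.imread("pics/t0.png")
def cr(i,x,y,w,h,lab):
    o=cv2.resize(i[y:y+h,x:x+w],(400,300),interpolation=cv2.INTER_CUBIC)
    for k in range(0,w,10):
        cv2.line(o,(int(k*400/w),0),(int(k*400/w),6),(0,0,255),1); cv2.putText(o,str(x+k),(int(k*400/w),16),0,.3,(0,0,255))
    for k in range(0,h,10):
        cv2.line(o,(0,int(k*300/h)),(6,int(k*300/h)),(0,0,255),1); cv2.putText(o,str(y+k),(8,int(k*300/h)+4),0,.3,(0,0,255))
    return o
o=np.vstack([np.hstack([cr(a,285,150,120,110,''),cr(b,130,120,80,75,'')]),np.hstack([cr(a,140,205,120,130,''),cr(b,275,105,80,75,'')])])
cv2.imwrite("pics/z.png",o)
E
```

```text
(no output)
```

View pics/z.png

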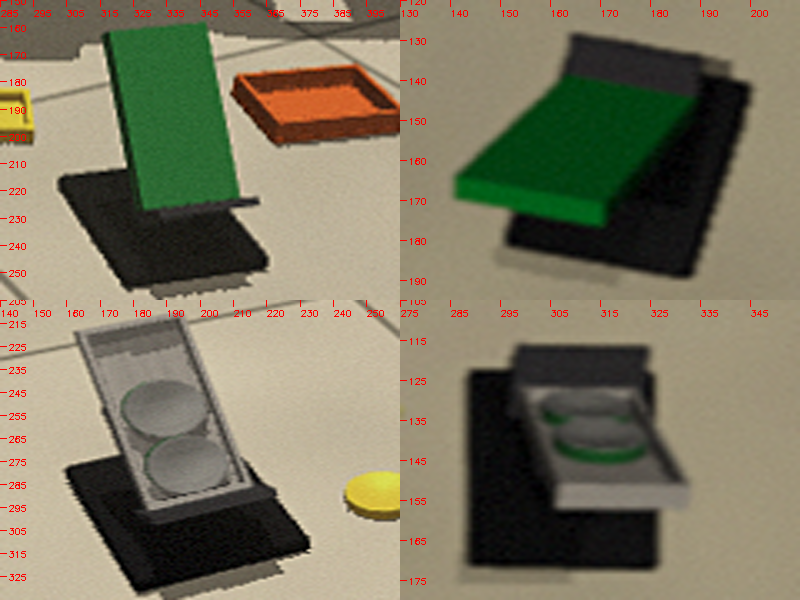

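The crop confirms it: green tray mouth down in its rest, aluminium tray with two green-rimmed silvered discs in the other. I'll fit both poses from the corners.

```bash
cat >> h.py <<'E'
a50=np.radians(50);C,S=np.cos(a50),np.sin(a50)
def Rz(y): return np.array([[np.cos(y),-np.sin(y),0],[np.sin(y),np.cos(y),0],[0,0,1]])
RA=np.array([[C,0,S],[0,1,0],[-S,0,C]])       # mouth up
RG=RA@np.diag([1,-1,-1])                       # mouth down
def fit(obs,B,x0,tilt=False):
    from scipy.optimize import least_squares
    cc={n:cams(n) for n,_,_ in obs}
    f=lambda p:np.concatenate([(proj(n,p[:3]+(Rz(p[3])@B@np.array(l).T).T,cc[n])-uv).ravel() for n,l,uv in obs])
    r=least_squares(f,x0,loss="soft_l1");return r.x,f(r.x)
E
cat > f1.py <<'E'
from h import *
L,w,h=.063,.030,.0065
og=[("scene",[[-L,w,-h],[-L,-w,-h],[L,-w,-h],[L,w,-h]],[[317.6,162.5],[347.4,159.2],[357,224.1],[328.5,227.4]]),
("top",[[L,-w,-h],[L,w,-h],[-L,w,-h],[-L,-w,-h],[-L,w,h],[-L,-w,h]],[[163,138.75],[190,143.8],[172,170.8],[141,165],[170.8,176],[141,169.5]])]
# green y = -world y
p,r=fit(og,RG,[.5,.2,.1,0]);print(p.round(4),np.degrees(p[3]).round(1),r.round(1))
w=.026
oa=[("scene",[[-L,-w,h],[-L,w,h],[L,w,h],[L,-w,h]],[[162.5,219.3],[194,212.8],[215,284.7],[185.6,296]]),
("top",[[-L,w,h],[-L,-w,h],[-L,w,-h],[-L,-w,-h],[L,w,h],[L,-w,h]],[[306,151.75],[333,151.75],[306.6,157],[332.6,157],[299.6,127],[324,127]])]
p,r=fit(oa,RA,[.55,-.1,.1,0]);print(p.round(4),np.degrees(p[3]).round(1),r.round(1))
E
python3 f1.py
```

```text
[ 0.5543  0.1666  0.0893 -0.2092] -12.0 [-0.6  0.4 -1.7  0.  -0.4 -0.6 -0.8  0.8 -0.4 -0.5 -1.2  0.1 -0.9 -0.4
 -0.1 -1.2 -0.1  0.1 -0.2  0.1]
[ 0.5892 -0.1447  0.0904  0.0023] 0.1 [-0.3 -0.4 -0.4 -2.7  0.3  1.1 -1.2  0.8  0.8 -0.5  0.1 -0.2 -0.5  0.2
 -0.4  0.4 -1.1 -0.2 -2.6  0.1]
```

```bash
python3 -m jog '[[[36,-48,0,1.25],[36,-48,0,1.25],[36,-48,0,1.25],[36,-48,0,1.25],[36,-48,0,1.25],[36,-48,0,1.25],[36,-48,-10,1.25],[36,-48,-10,1.25]]]' 100; python3 - <<'E'
from h import *
c=cams("wrist")
import pickle;pickle.dump(c,open("c1.pkl","wb"))
a=snap("wrist","w1.png")
s=manip.sense();print(s["tcp_pos"],s["tool_rot"],s["t"])
cv2.imwrite("pics/w1b.png",cv2.resize(a,(800,600),interpolation=cv2.INTER_CUBIC)[:,:,::-1])
L,w,h=.063,.030,.0065
p=[.5543,.1666,.0893];print(proj("wrist",p+(Rz(-.209)@RG@np.array([[-L,w,-h],[-L,-w,-h],[L,-w,-h],[L,w,-h]]).T).T,c)*800/512)
E
```

```text
t: 1.1
tcp_pos: [0.524, 0.1933, 0.3844]
tool_rot: [0.778, 0.629, 0.0, -0.0]
force: [0.5, 1.0, 0.2]
finger_gap: 1.001
[0.52849354 0.18800963 0.38318988] [7.78750892e-01 6.27326244e-01 4.37214192e-05 2.97149053e-03] 1.15
[[306.20807725 314.31507554]
 [414.21194235 314.2076816 ]
 [407.90494382 362.08596644]
 [336.55909178 362.11267353]]
```

View pics/w1b.png

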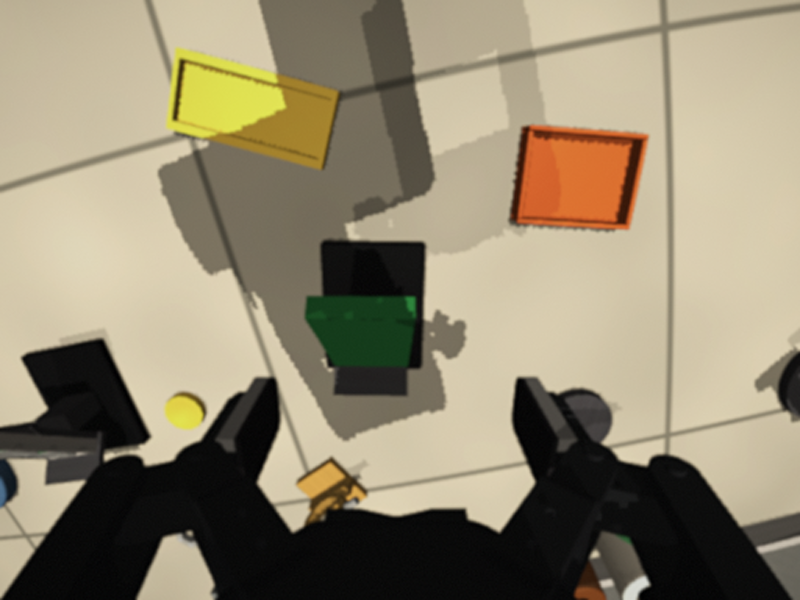

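```bash
python3 -m jog '[[[8,-12,0,0.1],[7.6,-13,0,0.1],[0,0,-25,0],[0,0,-25,0],[0,0,-30,0],[0,0,-30,0],[0,0,-19,0],[0,0,0,0]]]' 100; python3 - <<'E'
from h import *
a=snap("wrist","w2.png");b=snap("scene","s2.png")
s=manip.sense();print(s["tcp_pos"],s["force"])
cv2.imwrite("pics/m2.png",np.hstack([cv2.resize(a,(450,338)),cv2.resize(b[100:280,230:430],(350,315))][0:1]+[cv2.copyMakeBorder(cv2.resize(b[110:270,240:410],(350,330)),0,8,0,0,0)])[:,:,::-1])
E
```

```text
t: 2.15
tcp_pos: [0.5378, 0.1709, 0.2546]
tool_rot: [0.776, 0.631, -0.001, -0.001]
force: [0.0, 0.1, 0.1]
finger_gap: 1.002
[0.53877341 0.1707185  0.25634908] [ 0.73243873  0.03603828 -0.18702745]
```

View pics/m2.png

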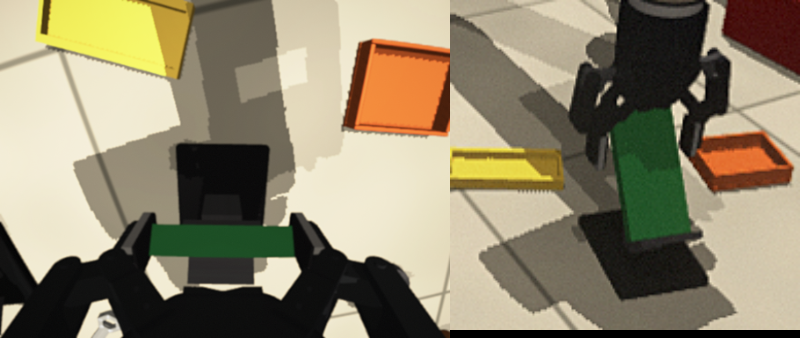

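The fingers straddle the green tray centrally, so I'll close the gripper.

```bash
python3 -m jog '[[[0,0,0,0],[0,0,0,0],[0,0,0,0],[0,0,0,0],[0,0,0,0],[0,0,0,0],[0,0,8,0],[0,0,12,0]]]' 0 60
```

```text
t: 3.25
tcp_pos: [0.5386, 0.17, 0.2762]
tool_rot: [0.777, 0.63, -0.0, -0.0]
force: [0.6, -1.1, -2.3]
finger_gap: 0.695
```

```bash
python3 -m jog '[[[0,0,30,0],[0,0,40,0],[12,-30,14,2],[14,-57,0,2],[14,-57,0,2],[14,-57,0,2],[14,-57,0,2],[14,-57,0,1.9]]]'; python3 -m jog '[[[0,0,0,0],[0,0,-15,0],[0,0,-20,0],[0,0,-15,0],[0,0,-8,0],[0,0,-4,0],[0,0,0,0],[0,0,0,0]]]'; python3 - <<'E'
from h import *
a=snap("scene","s3.png");b=snap("top","t3.png");s=manip.sense();print(s["tcp_pos"],s["tool_rot"],s["force"],s["t"])
o=np.hstack([cv2.resize(a[170:320,130:260],(400,462),interpolation=cv2.INTER_CUBIC),cv2.resize(b[80:195,270:370],(400,462),interpolation=cv2.INTER_CUBIC)])
cv2.imwrite("pics/m3.png",o[:,:,::-1])
E
```

```text
t: 4.25
tcp_pos: [0.6208, -0.1468, 0.3604]
tool_rot: [0.707, 0.707, 0.0, 0.0]
force: [1.7, -0.7, -1.3]
finger_gap: 0.692
t: 5.25
tcp_pos: [0.621, -0.145, 0.2983]
tool_rot: [0.707, 0.707, 0.0, 0.001]
force: [0.7, 0.1, -1.5]
finger_gap: 0.694
[ 0.62093126 -0.14507168  0.29830625] [7.07165281e-01 7.07048015e-01 2.25892755e-04 5.64540850e-04] [ 0.55252902 -0.27153621 -0.11415322] 5.35
```

View pics/m3.png

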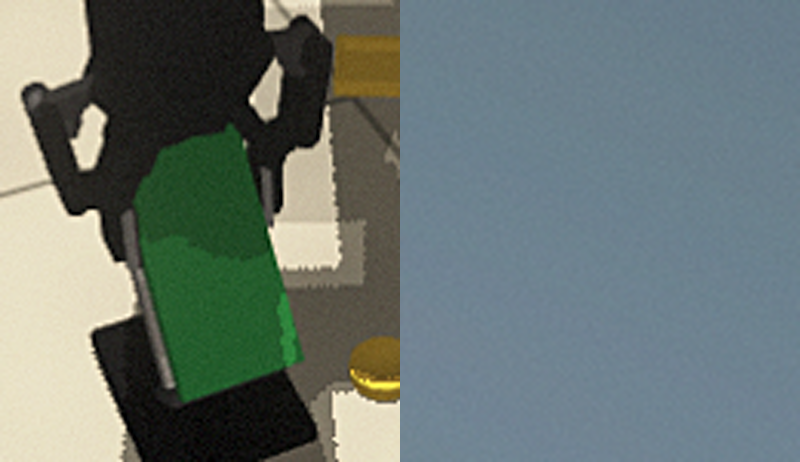

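```bash
python3 - <<'E'
from h import *
L,w,h=.063,.03,.0065
B=RG@np.array([[L,w,-h],[L,-w,-h],[-L,-w,-h]]).T
print(proj("scene",np.array([.637,-.145,.1313])+B.T), "obs 189.2,300.9 228.5,286.3 206.4,209.6")
c=cams("scene")
for d in np.eye(3)*.005: print((proj("scene",np.array([.637,-.145,.1313])+d)-proj("scene",[.637,-.145,.1313])).round(1))
E
```

```text
[[190.32839293 301.74303945]
 [229.12599331 287.81715059]
 [205.49729613 205.21081704]] obs 189.2,300.9 228.5,286.3 206.4,209.6
[[1.2 2.1]]
[[ 3.2 -1. ]]
[[-0.2 -2.5]]
```

```bash
python3 -m jog '[[[-6,0,-4.5,0],[-6,0,-4.5,0],[-6,0,-4.5,0],[-6,0,-4.5,0],[-6,0,-4.5,0],[-4.6,0,-4.6,0],[0,0,0,0],[0,0,0,0]]]'; python3 -m jog '[[[-0.8,0,-0.7,0],[-0.8,0,-0.7,0],[-0.8,0,-0.7,0],[-0.8,0,-0.7,0],[-0.7,0,-0.6,0],[0,0,0,0],[0,0,0,0],[0,0,0,0]]]'
```

```text
t: 6.35
tcp_pos: [0.5864, -0.145, 0.2707]
tool_rot: [0.707, 0.707, 0.0, 0.0]
force: [0.4, -0.0, -0.5]
finger_gap: 0.693
t: 7.35
tcp_pos: [0.5828, -0.145, 0.2677]
tool_rot: [0.707, 0.707, 0.0, 0.001]
force: [2.7, 1.3, 2.8]
finger_gap: 0.694
```

```bash
python3 -m jog '[[[-0.5,0,-0.4,0],[0,0,0,0],[0,0,0,0],[0,0,0,0],[0,0,0,0],[0,0,0,0],[0,0,0,0],[0,0,0,0]]]'; python3 -m jog '[[[0,0,0,0],[0,0,0,0],[0,0,0,0],[0,0,0,0],[0,0,0,0],[0,0,30,0],[0,0,40,0],[0,0,30,0]]]' 100; python3 - <<'E'
from h import *
a=snap("scene","s4.png");s=manip.sense();print(s["tcp_pos"],s["force"],s["t"])
cv2.imwrite("pics/m4.png",cv2.resize(a[190:330,120:260],(600,600),interpolation=cv2.INTER_CUBIC)[:,:,::-1])
L,w,h=.063,.03,.0065
B=RG@np.array([[-L,w,-h],[-L,-w,-h],[L,-w,-h],[L,w,-h]]).T
print((proj("scene",np.array([.5892+.00996,-.1447,.0900+.00836])+B.T)-[120,190])*600/140)
E
```

```text
t: 8.35
tcp_pos: [0.5825, -0.145, 0.2677]
tool_rot: [0.707, 0.707, 0.001, 0.001]
force: [2.7, 2.1, 5.1]
finger_gap: 0.696
t: 9.35
tcp_pos: [0.5819, -0.145, 0.3684]
tool_rot: [0.707, 0.707, 0.0, 0.001]
force: [-0.7, 0.0, -0.4]
finger_gap: 1.0
[ 0.58289624 -0.14534014  0.37238078] [ 1.21340261 -0.00806299  2.5784924 ] 9.4
[[175.81925411 124.9792941 ]
 [334.0772784   81.1523715 ]
 [428.19604115 410.69797624]
 [272.54475784 465.75546842]]
```

View pics/m4.png

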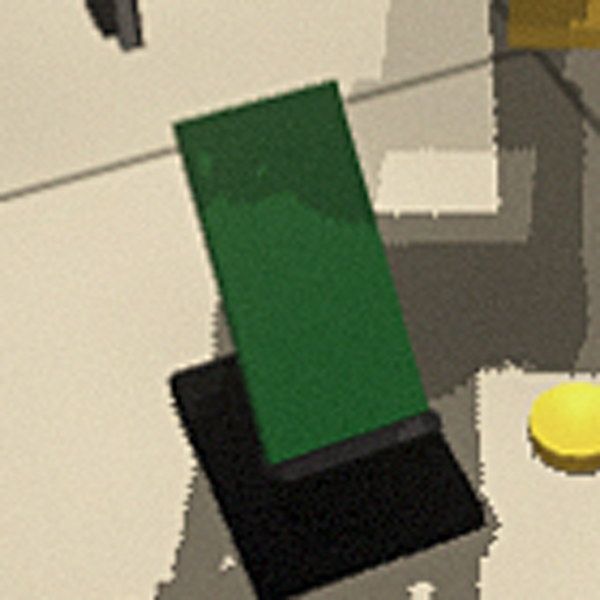

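The capped pair matches the predicted corners to about 1 px. Next I turn the jaws across the thickness and straddle the upper end.

```bash
python3 -m jog '[[[0,0,0,-10.7],[0,0,0,-10.7],[0,0,0,-10.7],[0,0,0,-10.7],[0,0,0,-10.7],[0,0,0,-10.7],[0,0,0,-10.7],[0,0,0,-10.7]]]' 100; python3 -m jog '[[[-5,0,0,-4.4],[-5,0,0,0],[0,0,-5,0],[0,0,-20,0],[0,0,-20,0],[0,0,-20,0],[0,0,-19,0],[0,0,0,0]]]'; python3 - <<'E'
from h import *
a=snap("scene","s5.png");s=manip.sense();print(s["tcp_pos"],s["tool_rot"],s["force"],s["q"][5],s["t"])
cv2.imwrite("pics/m5.png",cv2.resize(a[150:330,100:280],(600,600),interpolation=cv2.INTER_CUBIC)[:,:,::-1])
E
```

```text
t: 10.4
tcp_pos: [0.5816, -0.1449, 0.3664]
tool_rot: [0.999, 0.035, -0.0, -0.0]
force: [-0.7, -0.1, -0.5]
finger_gap: 1.0
t: 11.4
tcp_pos: [0.5712, -0.1447, 0.2811]
tool_rot: [1.0, 0.0, -0.002, -0.001]
force: [-0.2, 0.1, 0.1]
finger_gap: 1.002
[ 0.57166263 -0.14490626  0.28214031] [ 9.99999676e-01  1.78213670e-04 -7.07253015e-04 -3.40743333e-04] [-0.00685431  0.03869962  1.45148739] -0.43797533537835087 11.45
```

View pics/m5.png

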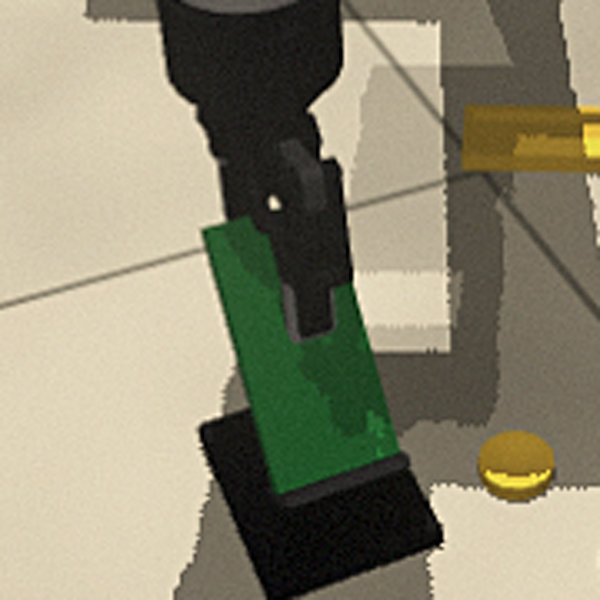

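The fingers straddle the upper end clear of it. I'll sweep the pair upright with the near finger.

```bash
python3 -m jog '[[[0,0,0,0],[0,0,0,0],[0,0,0,0],[4,0,1,0],[5,0,2,0],[5,0,2,0],[5,0,2,0],[5,0,2,0]]]' 70; python3 -m jog '[[[5,0,2,0],[5,0,2,0],[5,0,2,0],[5,0,2,0],[4,0,2,0],[4,0,2,0],[2,0,1,0],[0,0,0,0]]]' ; python3 - <<'E'
from h import *
a=snap("scene","s6.png");s=manip.sense();print(s["tcp_pos"],s["tool_rot"],s["force"],s["q"][5],s["t"])
cv2.imwrite("pics/m6.png",cv2.resize(a[130:310,110:290],(600,600),interpolation=cv2.INTER_CUBIC)[:,:,::-1])
E
```

```text
t: 12.45
tcp_pos: [0.596, -0.1449, 0.292]
tool_rot: [1.0, -0.0, -0.0, -0.0]
force: [-2.6, -0.1, 1.8]
finger_gap: 0.702
t: 13.45
tcp_pos: [0.6259, -0.145, 0.3048]
tool_rot: [1.0, -0.0, 0.0, 0.0]
force: [-1.6, 0.2, 0.1]
finger_gap: 0.702
[ 0.62573392 -0.14492479  0.30476774] [ 9.99999998e-01 -5.21564931e-05 -2.82112332e-05 -2.07831014e-05] [-0.71398722 -0.65078275  0.09351665] -0.40119311398867574 13.5
```

View pics/m6.png

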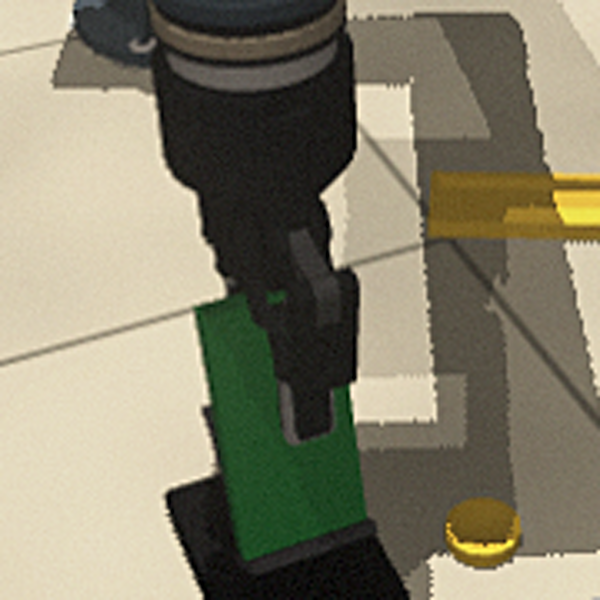

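The pair is nearly upright, still closed, between the fingers. I'll clamp it.

```bash
python3 -m jog '[[[0,0,0,0],[0,0,0,0],[0,0,0,0],[0,0,0,0],[0,0,0,0],[0,0,0,0],[0,0,0,0],[0,0,0,0]]]' 0 50;  python3 -m jog '[[[0,0,0,0],[0,0,0,0],[0,0,0,0],[0,0,0,0],[0,0,2,0],[0,0,4,0],[0,0,7,0],[0,0,7,0]]]' 0 100; python3 - <<'E'
from h import *
a=snap("scene","s7.png");s=manip.sense();print(s["tcp_pos"],s["tool_rot"],s["force"],s["ft_torque"],s["q"][5],s["t"])
E
```

```text
t: 14.5
tcp_pos: [0.628, -0.1451, 0.306]
tool_rot: [1.0, -0.001, 0.005, 0.001]
force: [5.8, 1.2, -0.1]
finger_gap: 0.298
t: 15.5
tcp_pos: [0.6246, -0.1447, 0.3243]
tool_rot: [1.0, 0.0, -0.002, -0.001]
force: [0.1, 0.2, -2.7]
finger_gap: 0.286
[ 0.62513657 -0.1448762   0.32560708] [ 9.99999608e-01  2.29645575e-05 -8.77743673e-04 -1.09862026e-04] [ 0.9998499   0.51859007 -2.82305857] [-0.06280063 -0.01053956  0.00281241] -0.4012512001148764 15.55
```

```bash
python3 -m jog '[[[0,0,15,0],[0,0,25,0],[0,0,25,-3],[0,0,10,-10],[0,0,0,-10],[0,0,0,-10],[0,0,0,-10],[0,0,0,-10]]]' 0 100;  python3 -m jog '[[[0,0,0,-10],[0,0,0,-10],[0,0,0,-10],[0,0,0,-10],[0,0,0,-10],[0,0,0,-10],[0,0,0,-10],[0,0,0,-10]]]'; python3 -m jog '[[[0,0,0,-10],[0,0,0,-10],[0,0,0,-10],[0,0,0,-10],[0,0,0,-5],[0,0,0,-2],[0,0,0,0],[0,0,0,0]]]';python3 - <<'E'
from h import *
a=snap("scene","s8.png");b=snap("top","t8.png");s=manip.sense();print(s["tcp_pos"],s["tool_rot"],s["force"],s["ft_torque"],s["q"][5],s["t"])
cv2.imwrite("pics/m8.png",np.hstack([cv2.resize(a[80:300,90:270],(490,600),interpolation=cv2.INTER_CUBIC),cv2.resize(cv2.imread("pics/s7.png")[120:300,110:250,::-1],(300,600))])[:,:,::-1])
E
```

```text
t: 16.55
tcp_pos: [0.6254, -0.1449, 0.4006]
tool_rot: [0.894, -0.449, -0.0, 0.0]
force: [-0.2, -0.4, -2.8]
finger_gap: 0.287
t: 17.55
tcp_pos: [0.6254, -0.1449, 0.4005]
tool_rot: [-0.396, 0.918, 0.0, -0.0]
force: [0.0, 0.0, -3.4]
finger_gap: 0.285
t: 18.55
tcp_pos: [0.6257, -0.1449, 0.4]
tool_rot: [-0.0, 1.0, -0.0, 0.0]
force: [-0.5, -0.2, -3.9]
finger_gap: 0.289
[ 0.62571281 -0.14494019  0.39986593] [-1.99187891e-04  9.99999980e-01 -2.63036498e-06 -3.29150811e-05] [-0.15825391  0.32527653 -2.45778864] [-0.02289784 -0.01295092  0.02100958] 2.739893040939128 18.65
```

View pics/m8.png

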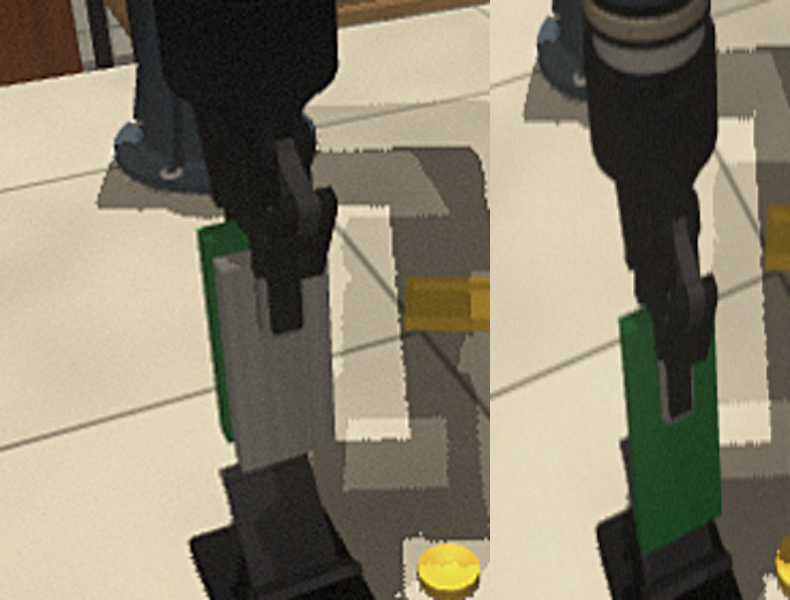

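```bash
python3 - <<'E'
from h import *
x,y=.627,-.1449
def zfit(dx,dy,v):
    zs=np.linspace(.08,.32,481);p=proj("scene",np.c_[zs*0+x+dx,zs*0+y+dy,zs]);i=abs(p[:,1]-v).argmin();return zs[i],p[i].round(1)
print("al bot",zfit(.013,-.026,252.3),"al top",zfit(.013,-.026,176))
print("gr bot far face",zfit(0,-.03,241.3),"near face",zfit(-.013,-.03,241.3),"gr top",zfit(-.013,-.03,164.3),zfit(0,-.03,168))
E
```

```text
al bot (np.float64(0.14500000000000002), array([179.8, 252.2])) al top (np.float64(0.273), array([171.1, 175.8]))
gr bot far face (np.float64(0.1565), array([173.5, 241.3])) near face (np.float64(0.14600000000000002), array([171.3, 241.4])) gr top (np.float64(0.2765), array([161.5, 164.3])) (np.float64(0.278), array([164.4, 168.1]))
```

```bash
python3 -m jog '[[[0,0,-10,0],[0,0,-20,0],[0,0,-20,0],[0,0,-15,0],[0,0,-12,0],[0,0,-8,0],[0,0,-2,0],[0,0,0,0]]]'; python3 -m jog '[[[0,0,-1,0],[0,0,-1,0],[0,0,-1,0],[0,0,-1,0],[0,0,-1,0],[0,0,-1,0],[0,0,0,0],[0,0,0,0]]]'
```

```text
t: 19.65
tcp_pos: [0.6259, -0.145, 0.3132]
tool_rot: [0.0, 1.0, -0.0, 0.0]
force: [-0.4, -0.3, -3.8]
finger_gap: 0.289
t: 20.65
tcp_pos: [0.6258, -0.1449, 0.3084]
tool_rot: [-0.0, 1.0, -0.0, 0.0]
force: [-1.9, -0.0, 5.7]
finger_gap: 0.285
```

```bash
python3 -m jog '[[[0,0,0,0],[0,0,0,0],[0,0,0,0],[0,0,0,0],[-3,0,0,0],[-3,0,0,0],[-3,0,0,0],[-3,0,0,0]]]' 45 30; python3 -m jog '[[[-4,0,-1,0],[-4,0,-2,0],[-5,0,-2,0],[-5,0,-2,0],[-5,0,-2,0],[-5,0,-2,0],[-5,0,-2,0],[-5,0,-2,0]]]' 70; python3 -m jog '[[[-4,0,-2,0],[0,0,-2,0],[0,0,-2,0],[0,0,0,0],[0,0,0,0],[0,0,0,0],[0,0,0,0],[0,0,0,0]]]'; python3 - <<'E'
from h import *
a=snap("scene","s9.png");b=snap("top","t9.png");s=manip.sense();print(s["tcp_pos"],s["force"],s["t"])
cv2.imwrite("pics/m9.png",cv2.resize(a[140:320,110:270],(533,600),interpolation=cv2.INTER_CUBIC)[:,:,::-1])
E
```

```text
t: 21.65
tcp_pos: [0.6137, -0.145, 0.307]
tool_rot: [0.0, 1.0, -0.0, 0.0]
force: [0.4, -0.2, 0.2]
finger_gap: 0.45
t: 22.65
tcp_pos: [0.5752, -0.1449, 0.2915]
tool_rot: [0.0, 1.0, 0.0, -0.0]
force: [-0.5, 0.5, -0.0]
finger_gap: 0.7
t: 23.65
tcp_pos: [0.5714, -0.1449, 0.2861]
tool_rot: [-0.0, 1.0, 0.0, -0.001]
force: [-4.6, -0.6, 5.7]
finger_gap: 0.699
[ 0.5714012  -0.14488495  0.28617649] [-3.43509208  0.56120828  5.58079929] 23.75
```

View pics/m9.png

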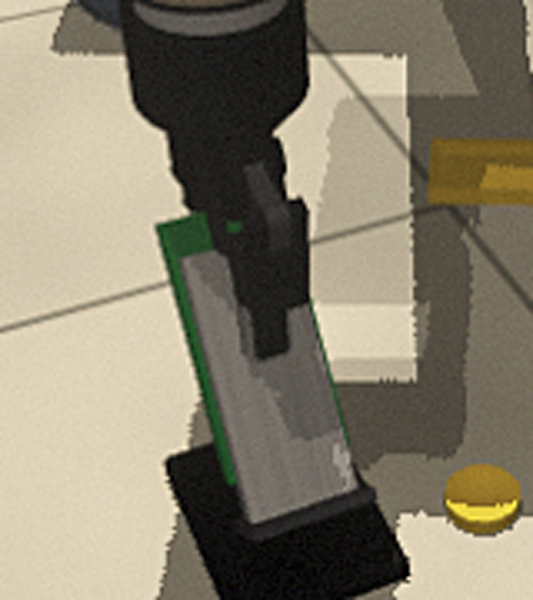

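```bash
python3 -m jog '[[[0,0,0,0],[0,0,0,0],[0,0,0,0],[0,0,0,0],[0,0,0,0],[0,0,10,0],[0,0,30,0],[0,0,40,0]]]' 100; python3 -m jog '[[[0,0,20,0],[0,20,0,0],[0,50,0,0],[0,60,0,0],[0,60,0,0],[0,40,0,0],[0,0,0,0],[0,0,0,0]]]'; python3 - <<'E'
from h import *
a=snap("scene","s10.png");b=snap("top","t10.png");s=manip.sense();print(s["tcp_pos"],s["force"],s["t"])
def big(i,x,y,w,h):
    o=cv2.resize(i[y:y+h,x:x+w],(400,600),interpolation=cv2.INTER_CUBIC)[:,:,::-1].copy();return o
L,h=.063,.0065
def draw(o,pts,x,y,w,hh,col):
    p=((pts-[x,y])*[400/w,600/hh]).astype(int);
    for i in range(4): cv2.circle(o,tuple(int(v) for v in p[i]),2,col,-1)
n=np.array([S,0,C])
al=np.array([.5892,-.1447,.09])+.013*n; gr=np.array([.5892,-.1447,.09])
ta=lambda c,w,z:c+(RA@np.array([[-L,-w,z],[-L,w,z],[L,w,z],[L,-w,z]]).T).T
oS=big(a,130,190,100,130);oT=big(b,280,95,70,80)
for nm,o,box in(("scene",oS,(130,190,100,130)),("top",oT,(280,95,70,80))):
    draw(o,proj(nm,ta(al,.026,h)),*box,(0,0,255)); draw(o,proj(nm,ta(gr,.03,h)),*box,(255,0,255)); draw(o,proj(nm,ta(gr,.03,-h)),*box,(255,0,0))
cv2.imwrite("pics/m10.png",np.hstack([oS,oT]))
E
```

```text
t: 24.75
tcp_pos: [0.5715, -0.1449, 0.3664]
tool_rot: [0.0, 1.0, 0.0, -0.001]
force: [-0.5, -0.7, -0.2]
finger_gap: 1.001
t: 25.75
tcp_pos: [0.557, 0.0266, 0.3809]
tool_rot: [-0.036, 0.999, 0.037, 0.011]
force: [-0.4, -0.5, 0.2]
finger_gap: 0.999
[0.55716169 0.02607637 0.38112181] [ 0.3315094  -0.72349833 -0.51054687] 25.85
```

View pics/m10.png

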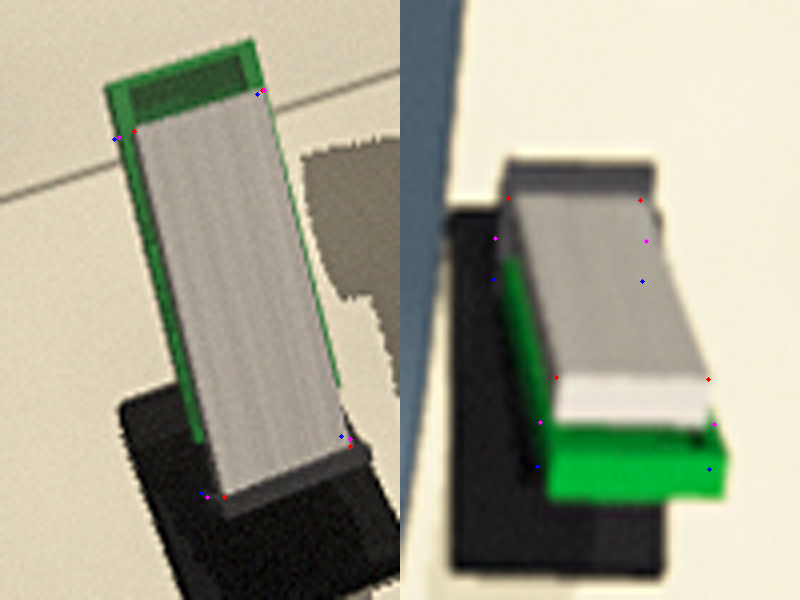

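Aluminium tray is on top and seated on the ledge. The green one is underneath but about 15 mm too high up the slope, held there by friction. The sideways retreat also ran joint 6 to its limit (tool slightly tilted), so I'll turn back, then grip the green tray by its sides and draw it down.

```bash
python3 -m jog '[[[0,0,0,10],[0,0,0,10],[0,0,0,10],[0,0,0,10],[0,0,0,10],[0,0,0,10],[0,0,0,10],[0,0,0,0]]]' 100; python3 - <<'E'
from h import *
s=manip.sense();print(s["tcp_pos"],s["tool_rot"],s["q"],s["t"])
from scipy.spatial.transform import Rotation as Ro
M=Ro.from_quat(s["tool_rot"]).as_matrix();print(M.round(4),np.degrees(np.arctan2(M[1,0],M[0,0])))
E
```

```text
t: 26.85
tcp_pos: [0.5571, 0.0261, 0.3811]
tool_rot: [-0.601, 0.798, 0.037, -0.012]
force: [0.3, -0.2, -0.3]
finger_gap: 1.003
[0.55707455 0.02609258 0.38112308] [-0.60084402  0.79841835  0.03699464 -0.01208306] [-0.16118989  0.47693423  1.60994146  0.03740633  1.12516164  1.67283545] 26.85
[[-0.2777 -0.9586 -0.0638]
 [-0.9603  0.2752  0.0446]
 [-0.0252  0.0736 -0.997 ]] -106.12708852841197
```

```bash
python3 -m jog '[[[3,-10,0,10],[3,-40,0,6.1],[3,-45,0,0],[2,-45,0,0],[0,-25,0,0],[0,-10.8,0,0],[0,0,0,0],[0,0,0,0]]]' 100; python3 -m jog '[[[0,0,-15,0],[0,0,-20,0],[0,0,-20,0],[0,0,-20,0],[0,0,-15,0],[0,0,-15,0],[0,0,0,0],[0,0,0,0]]]'; python3 - <<'E'
from h import *
s=manip.sense();print(s["tcp_pos"],s["tool_rot"],s["force"],s["t"])
from scipy.spatial.transform import Rotation as Ro
M=Ro.from_quat(s["tool_rot"]).as_matrix();print(s["tcp_pos"]+.148*M[:,2],np.degrees(np.arctan2(M[1,0],M[0,0])),M[:,2])
E
```

```text
t: 27.85
tcp_pos: [0.5676, -0.1477, 0.3811]
tool_rot: [0.708, -0.705, -0.036, 0.017]
force: [-0.1, 0.3, -0.3]
finger_gap: 1.002
t: 28.85
tcp_pos: [0.568, -0.1488, 0.2765]
tool_rot: [0.708, -0.705, -0.035, 0.017]
force: [0.6, 0.3, 0.4]
finger_gap: 1.001
[ 0.56796876 -0.14876907  0.27645276] [ 0.70801566 -0.70513365 -0.03472899  0.01715393] [0.55770518 0.28765174 0.41160384] 28.85
[ 0.55711016 -0.14511544  0.12889686] -89.81883818843907 [-0.07336895  0.02468666 -0.99699928]
```

```bash
python3 -m jog '[[[0,0,0,0],[0,0,0,0],[0,0,0,0],[0,0,0,0],[0,0,0,0],[0,0,0,0],[0,0,0,0],[0,0,0,0]]]' 0 60; python3 -m jog '[[[0.6,0,-0.8,0],[0.7,0,-0.8,0],[0.6,0,-0.8,0],[0.7,0,-0.8,0],[0.6,0,-0.7,0],[0.7,0,-0.8,0],[0,0,0,0],[0,0,0,0]]]'
```

```text
t: 29.85
tcp_pos: [0.568, -0.1488, 0.2768]
tool_rot: [0.708, -0.705, -0.034, 0.017]
force: [0.5, -0.0, 4.2]
finger_gap: 0.699
t: 30.85
tcp_pos: [0.5721, -0.1489, 0.2721]
tool_rot: [0.708, -0.705, -0.034, 0.017]
force: [0.3, 0.3, 5.4]
finger_gap: 0.694
```

```bash
python3 -m jog '[[[0.9,0,-1.1,0],[0.9,0,-1.1,0],[0.9,0,-1.1,0],[0.9,0,-1.1,0],[0.9,0,-1,0],[0.7,0,-0.8,0],[0,0,0,0],[0,0,0,0]]]'; python3 -m jog '[[[0.3,0,-0.4,0],[0.3,0,-0.4,0],[0.3,0,-0.4,0],[0.4,0,-0.4,0],[0,0,0,0],[0,0,0,0],[0,0,0,0],[0,0,0,0]]]'; python3 - <<'E'
from h import *
a=snap("scene","s11.png")
E
```

```text
t: 31.85
tcp_pos: [0.5773, -0.149, 0.266]
tool_rot: [0.708, -0.705, -0.034, 0.017]
force: [-0.1, 0.2, 5.3]
finger_gap: 0.69
t: 32.85
tcp_pos: [0.5783, -0.1489, 0.2649]
tool_rot: [0.708, -0.705, -0.034, 0.017]
force: [-1.1, 0.6, 8.8]
finger_gap: 0.695
```

```bash
python3 -m jog '[[[0.3,0,-0.4,0],[0.3,0,-0.4,0],[0.3,0,-0.4,0],[0.4,0,-0.4,0],[0,0,0,0],[0,0,0,0],[0,0,0,0],[0,0,0,0]]]';  python3 - <<'E'
from h import *
a=snap("scene","s12.png");hsv=cv2.cvtColor(a,cv2.COLOR_RGB2HSV)
# green strip at lower left: lowest green pixel near the tray, and highest
m=cv2.inRange(hsv,(45,90,30),(85,255,255));m[:,:140]=0;m[:,240:]=0;m[:195]=0;m[310:]=0
v,u=np.nonzero(m);i=v.argmin();j=v.argmax();print("top",u[i],v[i],"bottom",u[j],v[j],len(v), "left at bottom",u[v>v.max()-3].min())
n=np.array([S,0,C]);g=np.array([.5892,-.1447,.09]);L=.063
for k in (0,3,6): print(k,proj("scene",g-np.array([C,0,-S])*k/1e3+(RA@np.array([[-L,-.03,.0065],[-L,.03,.0065],[L,-.03,.0065],[L,.03,.0065]]).T).T).round(1).tolist())
E
```

```text
t: 33.9
tcp_pos: [0.5791, -0.1487, 0.2641]
tool_rot: [0.708, -0.705, -0.035, 0.018]
force: [-4.9, 1.4, 14.1]
finger_gap: 0.693
top 165 231 bottom 182 296 231 left at bottom 181
0 [[159.8, 219.8], [196.1, 209.7], [181.9, 297.8], [217.6, 285.2]]
3 [[159.2, 217.9], [195.6, 207.9], [181.4, 296.0], [217.1, 283.4]]
6 [[158.7, 216.1], [195.1, 206.1], [180.8, 294.1], [216.6, 281.6]]
```

```bash
python3 -m jog '[[[0,0,0,0],[0,0,0,0],[0,0,0,0],[0,0,0,0],[0,0,10,0],[0,0,30,0],[0,0,40,0],[0,0,40,0]]]' 100; python3 -m jog '[[[0,20,10,0],[0,50,0,0],[0,60,0,0],[0,60,0,0],[0,40,0,0],[0,0,0,0],[0,0,0,0],[0,0,0,0]]]'; python3 - <<'E'
from h import *
s=manip.sense();print(s["tcp_pos"],s["force"],s["t"])
a=snap("scene","s13.png");b=snap("top","t13.png")
n=np.array([S,0,C]);g=np.array([.5892,-.1447,.09]);L=.063
from scipy.ndimage import label
for nm,im,box in(("scene",a,(140,195,240,310)),("top",b,(280,95,350,175))):
    hsv=cv2.cvtColor(im,cv2.COLOR_RGB2HSV);x0,y0,x1,y1=box
    m=cv2.inRange(hsv,(45,90,30),(85,255,255))[y0:y1,x0:x1]
    v,u=np.nonzero(m);print(nm,"green n",len(v))
    for s_ in (u+v,u-v,-u-v,v-u): k=s_.argmax();print("  extreme",u[k]+x0,v[k]+y0)
    for z in(.0065,-.0065): print("  green pred",z,proj(nm,g+(RA@np.array([[-L,-.03,z],[-L,.03,z],[L,-.03,z],[L,.03,z]]).T).T).round(0).tolist())
    print("  al top pred",proj(nm,g+.013*n+(RA@np.array([[-L,-.026,.0065],[-L,.026,.0065],[L,-.026,.0065],[L,.026,.0065]]).T).T).round(0).tolist())
    # bright low-saturation al region
    m2=((hsv[...,1]<40)&(hsv[...,2]>60))[y0:y1,x0:x1];r=m2.astype(int)
    if nm=="scene":
        for row in (215,225,240,260,280): print("  row",row,"green cols",(np.nonzero(m[row-y0])[0]+x0).tolist())
E
```

```text
t: 34.95
tcp_pos: [0.5793, -0.1487, 0.3837]
tool_rot: [0.708, -0.705, -0.035, 0.017]
force: [0.3, -0.2, 0.2]
finger_gap: 1.0
t: 35.95
tcp_pos: [0.5794, 0.0803, 0.3917]
tool_rot: [0.707, -0.706, -0.035, 0.018]
force: [0.2, 0.2, 0.1]
finger_gap: 1.0
[0.57940365 0.08030109 0.39174765] [0.1715209  0.22623546 0.10965295] 35.95
scene green n 282
  extreme 217 283
  extreme 207 248
  extreme 160 219
  extreme 181 295
  green pred 0.0065 [[160.0, 220.0], [196.0, 210.0], [182.0, 298.0], [218.0, 285.0]]
  green pred -0.0065 [[159.0, 220.0], [194.0, 210.0], [180.0, 297.0], [215.0, 285.0]]
  al top pred [[164.0, 218.0], [196.0, 210.0], [186.0, 298.0], [218.0, 287.0]]
  row 215 green cols []
  row 225 green cols [161, 162, 163]
  row 240 green cols [165, 166, 167, 168]
  row 260 green cols [171, 172, 173]
  row 280 green cols [177, 178, 179, 216]
top green n 330
  extreme 334 157
  extreme 334 150
  extreme 296 126
  extreme 304 157
  green pred 0.0065 [[335.0, 152.0], [305.0, 151.0], [323.0, 127.0], [297.0, 127.0]]
  green pred -0.0065 [[334.0, 158.0], [304.0, 157.0], [322.0, 133.0], [296.0, 132.0]]
  al top pred [[334.0, 146.0], [307.0, 145.0], [322.0, 122.0], [299.0, 121.0]]
```

```bash
python3 - <<'E'
from h import *
import cv2
n=np.array([S,0,C]);g=np.array([.5892,-.1447,.09])
a0=g+.013*n
for nm in("scene","top"):
    im=cv2.imread("pics/%s13.png"%nm[0])
    for lab,P in (("along y=0",[[t,0,.0065] for t in np.arange(-.073,.0731,.002)]),("across x=-.04",[[-.04,t,.0065] for t in np.arange(-.036,.0361,.002)]),("across x=.04",[[.04,t,.0065] for t in np.arange(-.036,.0361,.002)])):
        uv=proj(nm,a0+(RA@np.array(P).T).T).astype(np.float32)
        v=cv2.remap(im,uv[:,0].copy(),uv[:,1].copy(),cv2.INTER_LINEAR).reshape(-1,3)
        print(nm,lab,"mm from",int(P[0][0]*1e3) if lab[1]=='l' else -36); print("  ",[f"{int(q.mean())}{'g' if q[1]>q[2]*1.5 and q[1]>q[0]*1.3 else ''}" for q in v.astype(int)])
E
```

```text
scene along y=0 mm from -73
   ['200', '201', '202', '192', '164', '157', '159', '159', '159', '161', '159', '158', '160', '158', '160', '159', '159', '160', '163', '158', '159', '159', '159', '158', '160', '156', '157', '158', '157', '160', '156', '161', '159', '160', '160', '158', '160', '159', '159', '160', '160', '159', '157', '158', '161', '157', '156', '159', '158', '155', '157', '154', '159', '158', '159', '157', '157', '157', '158', '154', '156', '159', '159', '157', '159', '157', '162', '151', '59', '52', '59', '46', '15', '13']
scene across x=-.04 mm from -36
   ['210', '121', '68g', '69g', '62', '108', '166', '165', '159', '157', '164', '165', '164', '158', '159', '163', '164', '160', '157', '161', '163', '163', '161', '159', '159', '161', '163', '167', '168', '161', '160', '166', '202', '206', '207', '205', '206']
scene across x=.04 mm from -36
   ['27', '32', '45g', '67g', '59', '132', '173', '164', '157', '160', '162', '163', '160', '159', '157', '156', '162', '161', '158', '158', '161', '157', '155', '158', '161', '157', '159', '160', '157', '155', '157', '119', '163',
[... 451 characters left out ...]
'138', '138', '137', '136', '135', '134', '135', '136', '136', '137', '138', '137', '134', '131', '126', '109', '94', '80']
top across x=-.04 mm from -36
   ['213', '214', '213', '209', '192', '161', '139', '134', '136', '136', '135', '135', '135', '136', '135', '135', '137', '137', '139', '138', '137', '137', '135', '135', '138', '138', '140', '140', '139', '134', '119', '88', '61', '50g', '41g', '33g', '24g']
top across x=.04 mm from -36
   ['214', '215', '204', '166', '116', '127', '138', '137', '138', '139', '139', '137', '136', '135', '134', '136', '137', '138', '138', '136', '134', '134', '135', '135', '135', '139', '138', '136', '135', '126', '101', '71', '54', '52', '50', '36', '17']
```

```bash
python3 - <<'E'
from h import *
n=np.array([S,0,C]);a0=np.array([.5892,-.1447,.09])+.013*n
def edge(f,nm,y,rng,pat):
    im=cv2.imread("pics/"+f).astype(np.float32);t=np.arange(*rng,.0005)
    uv=proj(nm,a0+(RA@np.array([[q,y,.0065] for q in t]).T).T).astype(np.float32)
    v=cv2.remap(im,uv[:,0].copy(),uv[:,1].copy(),cv2.INTER_LINEAR).mean(-1).ravel()
    d=np.gradient(cv2.GaussianBlur(v[:,None],(1,7),0).ravel());return round(float(t[abs(d).argmax()]*1e3),1)
for y in(-.018,-.009,0,.009,.018):
    print(y,"top up",[edge(f,"top",y,(-.08,-.045),0) for f in("t10.png","t13.png")],"top low",[edge(f,"top",y,(.05,.085),0) for f in("t10.png","t13.png")],"scene up",[edge(f,"scene",y,(-.073,-.05),0) for f in("s10.png","s13.png")],"scene low",[edge(f,"scene",y,(.05,.075),0) for f in("s10.png","s13.png")])
E
```

```text
-0.018 top up [-59.0, -62.5] top low [70.5, 70.5] scene up [-65.0, -66.5] scene low [62.0, 62.0]
-0.009 top up [-58.0, -63.5] top low [70.0, 70.0] scene up [-64.5, -65.5] scene low [62.0, 61.5]
0 top up [-58.0, -60.0] top low [68.5, 68.5] scene up [-65.0, -66.5] scene low [62.0, 62.0]
0.009 top up [-59.0, -59.5] top low [71.0, 68.0] scene up [-64.5, -66.0] scene low [62.0, 62.0]
0.018 top up [-59.5, -60.0] top low [70.0, 70.0] scene up [-65.0, -66.5] scene low [62.0, 62.0]
```

```bash
python3 - <<'E'
from h import *
n=np.array([S,0,C]);g=np.array([.5892,-.1447,.09])
def prof(f,c,z,ys,rng,yaw=0):
    im=cv2.imread("pics/"+f).astype(np.float32);t=np.arange(*rng,.002);out=0
    for y in ys:
        uv=proj("top",c+(Rz(yaw)@RA@np.array([[q,y,z] for q in t]).T).T).astype(np.float32)
        out=out+cv2.remap(im,uv[:,0].copy(),uv[:,1].copy(),cv2.INTER_LINEAR).mean(-1).ravel()/len(ys)
    print(f,rng,out.astype(int).tolist())
ys=np.linspace(-.02,.02,9)
prof("t0.png",g,.0065,ys,(.05,.11));prof("t10.png",g+.013*n,.0065,ys,(.05,.11));prof("t13.png",g+.013*n,.0065,ys,(.05,.11))
prof("t0.png",np.array([.5543,.1666,.0893]),.0065,ys,(.05,.11),-.209)
print("upper");prof("t0.png",g,.0065,ys,(-.1,-.05));prof("t10.png",g+.013*n,.0065,ys,(-.1,-.05));prof("t13.png",g+.013*n,.0065,ys,(-.1,-.05))
prof("t13.png",g,.0065,[-.0285,-.028,.028,.0285],(-.1,-.05))
E
```

```text
t0.png (0.05, 0.11) [85, 88, 92, 95, 98, 96, 95, 88, 75, 62, 52, 46, 40, 37, 37, 37, 37, 37, 37, 38, 37, 37, 37, 38, 38, 38, 38, 38, 38, 38]
t10.png (0.05, 0.11) [162, 162, 162, 162, 162, 161, 157, 151, 145, 132, 116, 101, 91, 85, 79, 76, 75, 75, 75, 74, 73, 75, 94, 114, 135, 162, 190, 219, 234, 236]
t13.png (0.05, 0.11) [137, 137, 137, 137, 137, 137, 134, 129, 125, 114, 99, 84, 76, 70, 65, 62, 61, 61, 60, 60, 60, 62, 77, 94, 111, 136, 164, 191, 207, 211]
t0.png (0.05, 0.11) [27, 27, 26, 26, 27, 30, 33, 36, 37, 38, 38, 38, 38, 38, 37, 37, 37, 38, 38, 38, 38, 38, 38, 39, 39, 38, 37, 36, 35, 34]
upper
t0.png (-0.1, -0.05) [62, 61, 59, 58, 57, 64, 77, 93, 112, 123, 126, 128, 127, 126, 126, 125, 126, 126, 123, 118, 109, 96, 84, 81, 77]
t10.png (-0.1, -0.05) [51, 48, 47, 58, 70, 107, 146, 180, 211, 221, 223, 224, 223, 223, 223, 223, 223, 222, 215, 206, 194, 180, 167, 164, 160]
t13.png (-0.1, -0.05) [72, 69, 68, 78, 89, 115, 143, 163, 182, 189, 192, 193, 194, 194, 195, 195, 193, 192, 183, 172, 160, 148, 139, 137, 135]
t13.png (-0.1, -0.05) [117, 116, 116, 119, 123, 129, 135, 138, 139, 137, 134, 129, 120, 110, 101, 90, 80, 72, 66, 62, 65, 75, 85, 94, 100]
```

```bash
python3 -c "
from station import manip
s=manip.sense();print(s['t'],s['force'],s['finger_gap'])
print(manip.sign_off())"
```

```text
36.05 [-0.76351581 -0.89886414 -1.32844338] 0.9996591253980261
the job is handed in; nothing more can be done
None
```

The job is handed in at 36.05 s. The closed pair is back in its original rest with the green tray underneath and the aluminium tray on top. The gripper is open and clear of everything.

**What I did:**
- I laid the green tray mouth to mouth on the loaded tray, then swept the pair upright with one finger.
- I clamped it across its thickness, turned it 180° about the vertical, set it down in the rest and eased it back against the plate.

**What went wrong on the way:**
- **Green tray high:** after the set-down it was about 15 mm too far up the slope, so the trays were partly open at the top. I gripped it by its sides and drew it down until the force rose at the ledge.
- **Tool tilt:** moving sideways after the turn, joint 6 reached its limit and tilted the tool about 4.5°. It stayed tilted but did not hinder the later moves.

**Last checks (final camera pictures, measured by number only because my viewing budget was used up):**
- **Green tray:** in the top view it lies within about 1–2 px of the predicted closed position. In the scene view its lower corners are about 2–3 px (a few mm) upslope, so it may stand slightly off the ledge.
- **Aluminium tray:** the top view shows its edges about where they were in the first picture, so any lift is about 1 mm or less. Its upper edge in the scene view reads about 3 mm upslope.
- **Blanks:** they are hidden between the trays, so I did not see them. That they turned over is inferred from the pair having been turned as one. While the green tray sat 15 mm high they may have shifted inside.

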